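# Swap the pulleys of a belt drive

### The arm

A 6-joint arm with a two-finger parallel gripper is mounted at the origin on a cart in front of the work surface, level with it; the furniture and walls round the work are solid. World frame = base frame: x ahead of the robot, y to its left, z up, the work surface at z = 0. Lengths are in m, angles in rad, forces in N, time in s.
With the tool pointing down it reaches from about 0.275 to 0.725 m from the base axis. Payload 5.6 kg.
Tool frame: the origin (TCP) lies between the finger pads; the fingertips stand 19 mm ahead of it and the grasp point (between the pads) is the TCP; z points along the fingers, y is the line along which they close (so a half turn about z gives the same grasp; the last joint's range is limited). The gripper opens to 85 mm and grips with 20 to 120 N. Pads are 22 mm wide; open, the fingers measure 114 mm over their backs; the gripper's body (76 mm by 85 mm) begins 54 mm behind the grasp point. The pads swing forward as they close: fully open they stand 13 mm farther back than shut.
Start: joints at [1.455, 0.255, 0.108, 0, -1.424, -0.285], TCP at [0.215, 0.506, 0.25] pointing down, gripper open.
Joint ranges: [-2.95, 2.95], [-1.21, 1.97], [-1.09, 1.5], [-2.87, 1.71], [-2.94, -0.07], [-3.05, 3.05]. Speed limits (rad/s): [2.57, 2.57, 3.14, 3.14, 3.14, 3.14].

### API

Orientations are given as a rotation vector (axis times angle).
In Python, from cell import arm gives the robot as it stands.
- The arm moves only by the tool apply_moves, never from a script. Its argument "commands" is one flat list of numbers, 6 for each row, row after row: the shift along the tool's x, y, z in cm, then the turn, a rotation vector about the tool's x, y, z in degrees. A call has 1 to 20 rows; each row is the pose to reach, as a shift and turn from the pose commanded when the call began, along the tool's axes at that moment; what a row does not reach only later rows make up. A row lasts 1/10 s, in which the tool goes at most 50 mm and 8.59 degrees, less where a joint would pass 70% of its speed; a pose out of reach is approached as far as the arm can. A call with a gripper value outside its range is refused whole. "jaw" is the gripper command: -1 is fully open, 1 is shut, values between are in proportion, set as the call begins (left out, the last holds). The fingers move at their own pace and stop on an object; "force" is the grip in N (left out, the last holds). Time passes only in rows, so rows that repeat a pose let the fingers close. It gives the time, the measured TCP pose, the force, the opening and the grip force at its end, in the units of the state.
- arm.observe(): the state, without advancing time (a new reading comes with each control period).
- arm.read_camera(name): name is "scene" or "top" or "wrist"; returns the picture (400x640x3 uint8, red, green, blue); there is no depth.
- arm.calibration(name): a dict with "vertical_fov" (degrees; the focal length in pixels is half the picture's height over the tangent of half this angle, whatever the lens; pixels are square), "cx", "cy" (the principal point, pixels), "extrinsics" (4x4, takes a point from camera to world coordinates). Camera axes: x right, y up, looking along -z (the intrinsics and any distortion apply to the point x, -y, -z); pixel columns grow to the right and rows downward; lengths in m; the calibration is good to about 2 mm. A picture is of the moment at which its call begins: read the wrist's pose just before it. calibration takes no time and is no camera call; for the wrist camera it gives the pose at the moment of the call.
- arm.sign_off(): hands the job in; it is judged then, once.
The state is a dict: "time": time; "joint_pos": joint angles; "joint_velocities": joint speeds; "joint_efforts": joint torques, N m; "position": TCP position; "tcp_rot": TCP orientation; "force": force on the tool from outside, world axes, zero at the start; "ft_torque": the same for the moment, N m; "gripper_width": finger opening in m; "gripper_force": force on a finger pad.
Only numpy, scipy, OpenCV 4.12 (cv2) and the standard library are available. Lean on these libraries where they do the work, as an engineer would, in place of code of your own. Each camera call takes 0.05 s, during which the arm holds its last target. There are 200 camera calls.

### The job

This little belt drive must run slowly, so swap its two pulleys: the small one goes onto the motor's shaft and the large one onto the spindle's shaft. The belt is off and all grub screws are loose: lift off the shaft collars, use the rubber mat to put parts down meanwhile, and finish with each pulley fully down on its shaft's shoulder, hub up, and one collar on top of each, resting on the hub.

Things in the scene. Friction and masses are not known exactly. Their poses are not given: they have to be found in the camera images.
- pulley_large_mid (a point): Large aluminium V-belt pulley, 92 mm in diameter, 42 mm tall, dished web. Bore 18 mm. Lower 20 mm: rim with a V groove; above it a plain round hub, 32 mm across, 22 mm tall, to grip from above. Origin on the axis half-way up (21 mm over the underside; hub top 21 mm above it); z up the axis. Always hub up. 0.3 kg. Starts on the motor's shaft, under a collar.
- pulley_small_mid (a point): Small aluminium V-belt pulley, 54 mm in diameter, 42 mm tall. Bore 18 mm. Lower 20 mm: rim with a V groove; above it a plain round hub, 32 mm across, 22 mm tall, to grip from above. Origin on the axis half-way up (21 mm over the underside; hub top 21 mm above it); z up the axis. Always hub up. 0.2 kg. Starts on the spindle's shaft, under a collar.
- collar_a_mid (a point): Plain steel shaft collar, 40 mm across, 16 mm tall, bore 18 mm, 0.1 kg; its grub screw is loose, so it lifts straight off. Origin on its axis, half-way up (8 mm over its underside); z up. The two are alike. It starts on top of a pulley's hub round the shaft, whose tapered end sticks out 11 mm above it.
- collar_b_mid (a point): Plain steel shaft collar, 40 mm across, 16 mm tall, bore 18 mm, 0.1 kg; its grub screw is loose, so it lifts straight off. Origin on its axis, half-way up (8 mm over its underside); z up. The two are alike. It starts on top of a pulley's hub round the shaft, whose tapered end sticks out 11 mm above it.
- motor_seat (a point): Motor: round light grey housing, 86 mm across, with fins, bright end cover and a terminal box at the back, bolted on one end of the base plate. Point: on the axis, on the flat shoulder where a pulley's underside rests, 80 mm over the bench. Shaft 15 mm thick, vertical, rises 69 mm from there, the last 11 mm tapering to a 6 mm nose; alike on both. y along the plate.
- spindle_seat (a point): Spindle: dark casting with a slim ribbed neck on a square foot, 60 mm across at the cap, on the other end of the base plate, 160 to 180 mm from the motor. Point: on the axis, on the flat shoulder where a pulley's underside rests, 80 mm over the bench. Shaft 15 mm thick, vertical, rises 69 mm from there, the last 11 mm tapering to a 6 mm nose; alike on both. y along the plate.
- mat_top (a point): Flat black ribbed rubber mat, 220 mm (its y) by 120 mm (its x), 10 mm thick, fixed to the bench in front of the drive, empty at the start: room to put parts down. Point: middle of its upper face; z up. The drive's base plate begins 20 to 35 mm beyond its long +x edge; nothing tall stands on its other sides.
There are look-alikes about, which are no part of the job. What is shaped like the part that bears collar_b_mid but orange or turquoise is not meant. What is shaped like the part that bears collar_a_mid but orange or red is not meant.

How it is judged:
By the outcome, as a careful person would: the job done as asked, in the order asked, and still so for the second after the job is handed in, with the robot touching nothing.
It also fails if it takes over 141 s, if anything falls off the work surface, if the arm or the gripper's body presses on something with over 40 N, if the wrist force passes 120 N, or if a joint passes its speed limit or range.

## Working session

There is one attempt and no reset: what is moved stays moved. The work goes in short steps, Python scripts to look and compute and a tool call to move; the robot and the scene stay as the last step left them, time stands still between calls to the robot, and variables do not carry over. Pictures are saved under pics/ and viewed, at most 14 in all, crops included, and the job is handed in when it is done.

Besides the shell and the picture viewer there is one more tool, called after "Request:" as name(argument=value, ...) on one line, values as JSON. apply_moves: Moves the arm, as the interface text tells. Its arguments: {"type":"object","properties":{"commands":{"type":"array","items":{"type":"number"}},"jaw":{"type":"number"},"force":{"type":"number"}},"required":["commands"]}

```bash
ls; mkdir -p pics
cat > h.py <<'E'
import numpy as np, cv2
from cell import arm
def save(name,fn):
    im=arm.read_camera(name); cv2.imwrite('pics/'+fn,im[:,:,::-1]); return im
E
python3 - <<'E'
from h import *
for c in ("scene","top"):
    save(c,c+'0.png'); k=arm.calibration(c); print(c,{a:(np.round(b,4).tolist() if not isinstance(b,str) else b) for a,b in k.items()})
a=cv2.imread('pics/scene0.png');b=cv2.imread('pics/top0.png')
s=arm.observe();print(s)
E
```

```text
pics
scene {'vertical_fov': 51.6684, 'cx': 324.1388, 'cy': 207.6387, 'extrinsics': [[-0.7823, 0.3707, -0.5006, 0.1203], [-0.6227, -0.4472, 0.642, 0.4092], [0.0141, 0.814, 0.5807, 0.5937], [0.0, 0.0, 0.0, 1.0]]}
top {'vertical_fov': 45.4489, 'cx': 320.1439, 'cy': 203.8827, 'extrinsics': [[-0.0188, 0.9939, -0.1083, 0.4715], [-0.9995, -0.0214, -0.0227, -0.1538], [-0.0249, 0.1078, 0.9939, 0.9375], [0.0, 0.0, 0.0, 1.0]]}
{'time': 0.1, 'joint_pos': array([ 1.45458955e+00,  2.55686195e-01,  1.07141624e-01, -4.45689881e-04,
       -1.42390431e+00, -2.84585798e-01]), 'joint_velocities': array([0.00053738, 0.00121031, 0.00572611, 0.00107512, 0.00142821,
       0.00082381]), 'joint_efforts': array([-2.87288356e-03, -3.87603664e+01,  2.38477331e+01,  5.37803248e+00,
       -3.80035141e-03, -5.37130532e-06]), 'position': array([0.21436948, 0.50605683, 0.24948652]), 'tcp_rot': array([ 3.07705177e+00, -6.25123960e-01, -4.71474923e-04]), 'force': array([-0.7167493 ,  0.51164979, -0.26947699]), 'ft_torque': array([-0.00416809,  0.02233383, -0.0175762 ]), 'gripper_force': 0.0, 'gripper_width': 0.08539336422026697}
```

View pics/scene0.png

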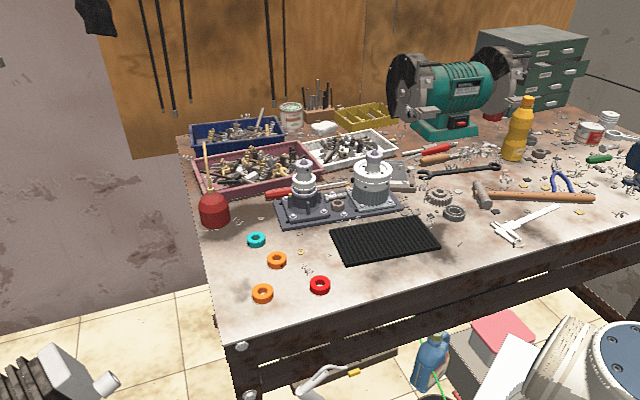

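View pics/top0.png

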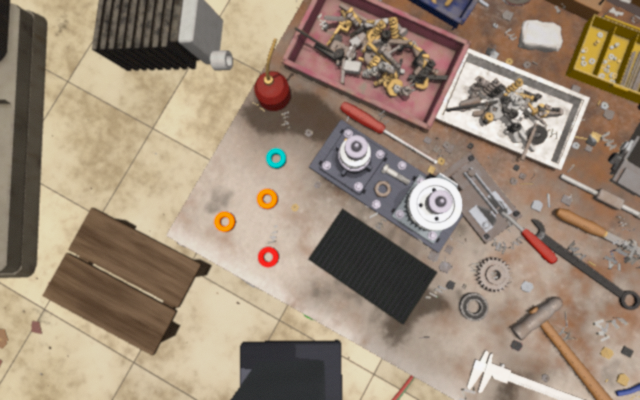

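The scene view shows motor with the large pulley at (372,180) and spindle with the small one at (303,180). In the top view, the large pulley is at (435,203), the spindle at (355,153), the mat at about (373,265), and coloured loose rings at (276,158), (267,199), (225,221) and (268,257), which are look-alikes. I'll confirm in a crop.

Run:
```python
from h import *
a=cv2.imread('pics/top0.png')[115:330,290:480];b=cv2.imread('pics/scene0.png')[140:270,260:450]
a=cv2.resize(a,None,fx=2.7,fy=2.7,interpolation=cv2.INTER_CUBIC)[:580]
b=cv2.resize(b,(280,192))
b=cv2.resize(cv2.imread('pics/scene0.png')[140:240,265:405],None,fx=2,fy=2,interpolation=cv2.INTER_CUBIC)
o=np.zeros((580,a.shape[1]+280,3),np.uint8);o[:a.shape[0],:a.shape[1]]=a;o[:200,a.shape[1]:]=b
cv2.imwrite('pics/crop1.png',o);print(o.shape)
```

```text
(580, 793, 3)
```

View pics/crop1.png

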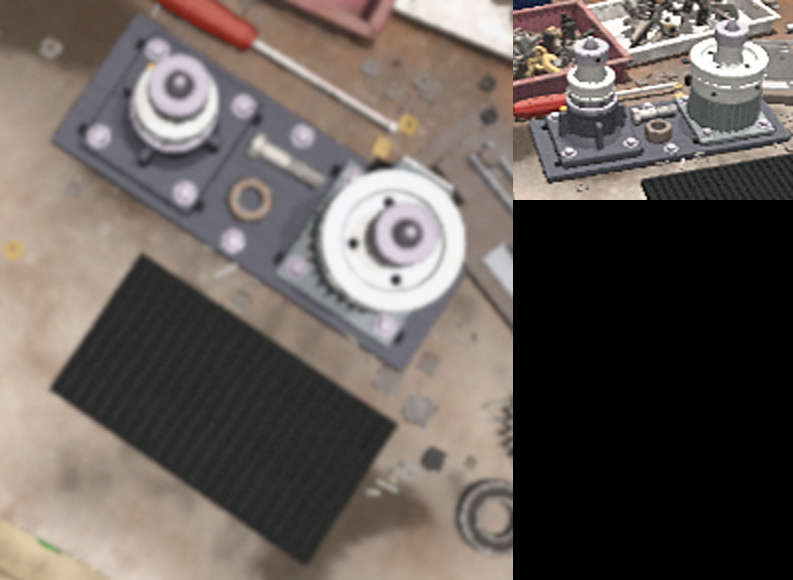

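The crop confirms: light-grey finned motor with terminal box (top view 440,202) bears the large white pulley and a steel collar; the dark spindle (357,147) bears the small pulley and its collar. The coloured rings are lying elsewhere and not part of this job. The mat is empty.

```bash
cat >> h.py <<'E'
def ray(name,u,v,k=None):
    k=k or arm.calibration(name); f=200/np.tan(np.radians(k["vertical_fov"]/2)); E=np.array(k["extrinsics"])
    d=E[:3,:3]@np.array([(u-k["cx"])/f,-(v-k["cy"])/f,-1]); return E[:3,3],d/np.linalg.norm(d)
def onz(name,u,v,z,k=None):
    o,d=ray(name,u,v,k); return o+d*(z-o[2])/d[2]
def proj(k,p):
    f=200/np.tan(np.radians(k["vertical_fov"]/2)); E=np.array(k["extrinsics"]); q=E[:3,:3].T@(np.asarray(p)-E[:3,3])
    return k["cx"]+f*q[0]/-q[2],k["cy"]-f*q[1]/-q[2]
E
python3 - <<'E'
from h import *
c=lambda x,y:(290+x/2.7,115+y/2.7)
S=onz("top",*c(181,87),.138);M=onz("top",*c(406,235),.138)
print("collars",S,M,np.linalg.norm(S-M))
print("tips",onz("top",*c(181,83),.149),onz("top",*c(409,232),.149))
P=[onz("top",*c(*q),.01) for q in [(143,254),(395,425),(307,563),(52,388)]]
print("mat",np.round(P,3).tolist(),np.mean(P,0),[np.linalg.norm(P[i]-P[(i+1)%4]).round(3) for i in range(4)])
d=P[0]-P[1]+P[3]-P[2];print("mat yaw of y",np.degrees(np.arctan2(d[1],d[0])));e=S-M;print("plate y",np.degrees(np.arctan2(e[1],e[0])))
s=cv2.imread('pics/scene0.png')
k=arm.calibration("scene");print("scene proj",proj(k,S),proj(k,M))
print("reach",np.linalg.norm(S[:2]),np.linalg.norm(M[:2]))
kw=arm.calibration("wrist");st=arm.observe()
from scipy.spatial.transform import Rotation as R
T=np.eye(4);T[:3,:3]=R.from_rotvec(st["tcp_rot"]).as_matrix();T[:3,3]=st["position"]
print(np.round(np.linalg.inv(T)@np.array(kw["extrinsics"]),3),kw["vertical_fov"],T.round(3))
E
```

```text
collars [ 0.6543028  -0.20017289  0.138     ] [ 0.55737298 -0.33692962  0.138     ] 0.16762396447555222
tips [ 0.65432331 -0.1996033   0.149     ] [ 0.55799757 -0.33631859  0.149     ]
mat [[0.561, -0.177, 0.01], [0.436, -0.352, 0.01], [0.341, -0.287, 0.01], [0.467, -0.11, 0.01]] [ 0.45126392 -0.23133455  0.01      ] [np.float64(0.216), np.float64(0.115), np.float64(0.217), np.float64(0.116)]
mat yaw of y 54.567546674610746
plate y 54.67192284307716
scene proj (np.float64(304.1245618296566), np.float64(163.08097636482694)) (np.float64(374.0380638377885), np.float64(154.07024617014375))
reach 0.6842377762572134 0.6512957949298555
[[-0.001  0.946  0.325  0.083]
 [ 1.     0.     0.001  0.   ]
 [ 0.001  0.325 -0.946 -0.123]
 [ 0.     0.     0.     1.   ]] 59.649602619530576 [[ 0.921 -0.39  -0.001  0.214]
 [-0.39  -0.921 -0.002  0.506]
 [ 0.     0.002 -1.     0.249]
 [ 0.     0.     0.     1.   ]]
```

Request:
apply_moves(commands=[66.3,56.1,-2,0,0,102.4,66.3,56.1,-2,0,0,102.4,66.3,56.1,-2,0,0,102.4,66.3,56.1,-2,0,0,102.4,66.3,56.1,-2,0,0,102.4,66.3,56.1,-2,0,0,102.4,66.3,56.1,-2,0,0,102.4,66.3,56.1,-2,0,0,102.4,66.3,56.1,-2,0,0,102.4,66.3,56.1,-2,0,0,102.4,66.3,56.1,-2,0,0,102.4,66.3,56.1,-2,0,0,102.4,66.3,56.1,-2,0,0,102.4,66.3,56.1,-2,0,0,102.4,66.3,56.1,-2,0,0,102.4,66.3,56.1,-2,0,0,102.4,66.3,56.1,-2,0,0,102.4,66.3,56.1,-2,0,0,102.4,66.3,56.1,-2,0,0,102.4,66.3,56.1,-2,0,0,102.4])

```text
time: 2.1
position: [0.606, -0.2688, 0.2693]
tcp_rot: [1.44, -2.791, -0.002]
force: [1.1, -0.2, -0.3]
gripper_width: 0.0852
gripper_force: 0.0
```

Run:
```python
from h import *
import pickle
k=arm.calibration("wrist"); im=save("wrist","w1.png"); pickle.dump(k,open('w1.pkl','wb'))
for n,p in (("S",[.6543,-.2002,.138]),("M",[.5574,-.3369,.138])): print(n,proj(k,p))
cv2.imwrite('pics/w1b.png',cv2.resize(im[:,:,::-1],(800,500)))
print(arm.observe()["joint_pos"])
```

```text
S (np.float64(323.0921694974222), np.float64(292.37321854114197))
M (np.float64(322.5886524602346), np.float64(82.81344866490883))
[-1.81671883e-01  4.87400474e-01  4.99596658e-01 -2.63635092e-04
 -1.58362673e+00 -4.35235798e-01]
```

View pics/w1b.png

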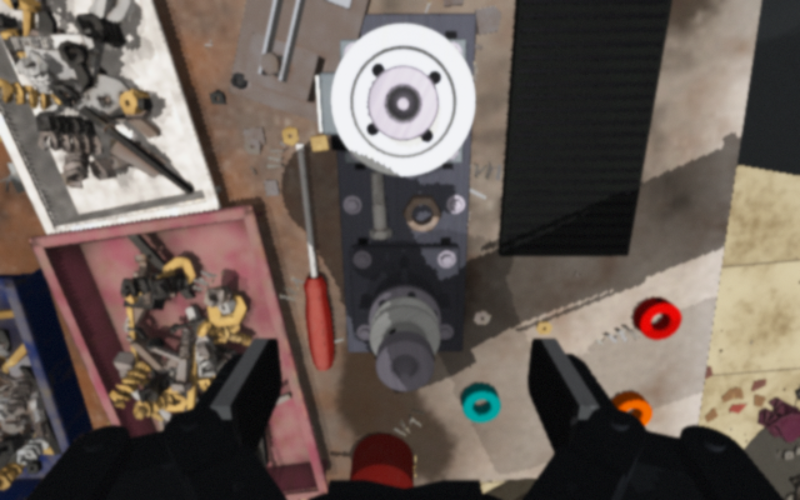

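M collar centre is at about (322.6,81) and the S collar at (323,290) in the wrist image, within 2 px (~1.3 mm) of the top-view prediction; spacing 168 mm is in range. Going for the motor's collar.

Request:
apply_moves(commands=[4.2,0,0,0,0,0,8.4,0,0,0,0,0,8.4,0,3,0,0,0,8.4,0,6,0,0,0,8.4,0,8,0,0,0,8.4,0,10,0,0,0,8.4,0,11.5,0,0,0,8.4,0,12.9,0,0,0,8.4,0,12.9,0,0,0,8.4,0,12.9,0,0,0], jaw=-0.3)

```text
time: 3.15
position: [0.5576, -0.3366, 0.1423]
tcp_rot: [-1.443, 2.79, -0.001]
force: [-0.0, 0.5, -0.1]
gripper_width: 0.0556
gripper_force: 0.0
```

Request:
apply_moves(commands=[0,0,0,0,0,0,0,0,0,0,0,0,0,0,0,0,0,0,0,0,0,0,0,0,0,0,0,0,0,0,0,0,0,0,0,0], jaw=1, force=40)

```text
time: 3.75
position: [0.5583, -0.3375, 0.1432]
tcp_rot: [-1.441, 2.789, -0.004]
force: [-0.2, 1.4, 5.9]
gripper_width: 0.0383
gripper_force: 40.4
```

Request:
apply_moves(commands=[0,0,-1,0,0,0,0,0,-2,0,0,0,0,0,-4,0,0,0,0,0,-6,0,0,0,0,0,-6,0,0,0,0,0,-6,0,0,0])

```text
time: 4.35
position: [0.5576, -0.3373, 0.2017]
tcp_rot: [-1.441, 2.791, -0.001]
force: [0.3, -0.2, -1.2]
gripper_width: 0.0382
gripper_force: 40.3
```

Run:
```python
from h import *
import pickle
print(arm.observe()["position"],arm.observe()["force"])
k=arm.calibration("wrist"); im=save("wrist","w2.png"); pickle.dump(k,open('w2.pkl','wb'))
```

```text
[ 0.55762884 -0.33727035  0.20168771] [ 0.27414286 -0.15078296 -1.20871191]
```

View pics/w2.png

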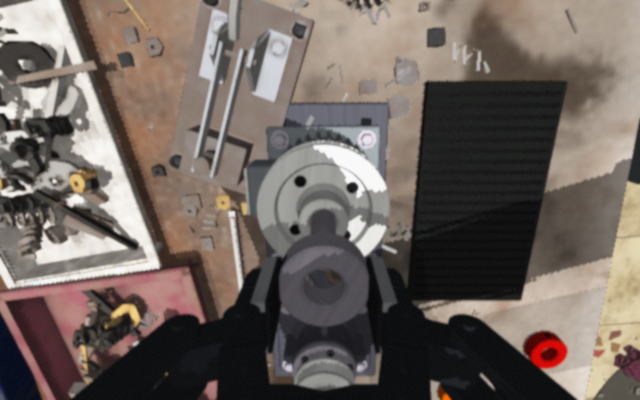

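Run:
```python
from h import *
import pickle
k=pickle.load(open('w2.pkl','rb'))
for v in (276,280,284): print(onz("wrist",323.5,v,.1965,k))
print(proj(k,[.5576,-.3373,.1965]))
```

```text
[ 0.55319841 -0.34297034  0.1965    ]
[ 0.55430878 -0.34140782  0.1965    ]
[ 0.55542867 -0.3398319   0.1965    ]
(np.float64(322.7864224320015), np.float64(290.7934474857996))
```

Run:
```python
from h import *
import pickle
k=pickle.load(open('w1.pkl','rb')); im=cv2.imread('pics/w1.png',0); 
g=cv2.resize(im[0:170,240:410],None,fx=4,fy=4,interpolation=cv2.INTER_CUBIC)
for lo,hi,z in ((100,130,.138),(200,240,.100)):
    c=cv2.HoughCircles(g,cv2.HOUGH_GRADIENT,2,20,param1=100,param2=40,minRadius=lo,maxRadius=hi)
    for x,y,r in c[0][:2]: print(x/4+240,y/4,r/4,onz("wrist",x/4+240,y/4,z,k))
print("nose",onz("wrist",403/1.25,103/1.25,.149,k))
k2=pickle.load(open('w2.pkl','rb')); g=cv2.resize(cv2.imread('pics/w2.png',0)[220:340,260:390],None,fx=4,fy=4,interpolation=cv2.INTER_CUBIC)
c=cv2.HoughCircles(g,cv2.HOUGH_GRADIENT,2,20,param1=60,param2=30,minRadius=150,maxRadius=195)
for x,y,r in c[0][:3]: print(x/4+260,y/4+220,r/4,onz("wrist",x/4+260,y/4+220,.1965,k2))
```

```text
322.25 81.25 28.9 [ 0.55699888 -0.33786452  0.138     ]
329.75 67.75 28.9 [ 0.54780194 -0.34197284  0.138     ]
322.25 75.75 56.95 [ 0.55456351 -0.34130376  0.1       ]
322.25 84.25 56.95 [ 0.55824599 -0.33614006  0.1       ]
nose [ 0.55735131 -0.33719297  0.149     ]
320.75 277.75 47.9 [ 0.55462242 -0.34295634  0.1965    ]
323.75 286.25 45.65 [ 0.55597666 -0.33887822  0.1965    ]
325.75 276.75 42.95 [ 0.55263811 -0.34213245  0.1965    ]
```

Request:
apply_moves(commands=[2,5,0,0,0,0,4,10,0,0,0,0,5.5,14,0,0,0,0,5.5,16.8,0,0,0,0,5.5,16.8,5,0,0,0,5.5,16.8,10,0,0,0,5.5,16.8,14,0,0,0,5.5,16.8,16,0,0,0,5.5,16.8,16.5,0,0,0,5.5,16.8,17,0,0,0,5.5,16.8,17,0,0,0,5.5,16.8,17,0,0,0])

```text
time: 5.6
position: [0.3896, -0.2853, 0.0323]
tcp_rot: [-1.441, 2.79, -0.003]
force: [-1.0, -0.1, -0.9]
gripper_width: 0.0381
gripper_force: 40.6
```

Just above the mat; lower 1 mm, release, and rise.

Request:
apply_moves(commands=[0,0,0.1,0,0,0,0,0,0.15,0,0,0,0,0,0.15,0,0,0])

```text
time: 5.9
position: [0.3895, -0.2852, 0.0312]
tcp_rot: [-1.442, 2.79, -0.003]
force: [-0.4, 2.5, 7.8]
gripper_width: 0.0379
gripper_force: 41.3
```

Request:
apply_moves(commands=[0,0,0,0,0,0,0,0,0,0,0,0,0,0,0,0,0,0,0,0,-3,0,0,0,0,0,-7,0,0,0,0,0,-12,0,0,0,0,0,-17,0,0,0,0,0,-21,0,0,0,0,0,-21,0,0,0,0,0,-21,0,0,0], jaw=-0.3)

```text
time: 6.9
position: [0.389, -0.2849, 0.2405]
tcp_rot: [-1.441, 2.79, -0.002]
force: [-0.5, -0.3, -0.8]
gripper_width: 0.0552
gripper_force: 0.0
```

Run:
```python
from h import *
import pickle
print(arm.observe()["position"],arm.observe()["force"])
k=arm.calibration("wrist"); im=save("wrist","w3.png"); pickle.dump(k,open('w3.pkl','wb'))
print(proj(k,[.3896,-.2853,.026]),proj(k,[.557,-.3377,.122]),proj(k,[.6539,-.2008,.138]))
```

```text
[ 0.38901693 -0.28487459  0.24045896] [-0.4708577  -0.29756702 -0.76831775]
(np.float64(322.5324151784704), np.float64(171.4767203981979)) (np.float64(109.1837645520529), np.float64(268.69129198684146)) (np.float64(136.55735619536654), np.float64(443.073699652671))
```

View pics/w3.png

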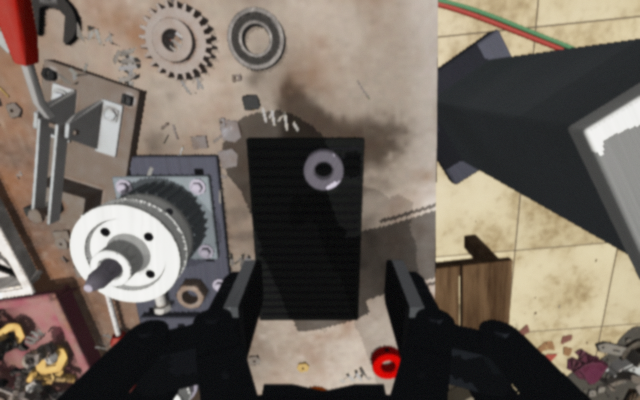

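The collar rests flat on the mat at (323,169), matching the prediction. Next, the spindle's collar.

Request:
apply_moves(commands=[-4,-3,0,0,0,0,-8,-6,0,0,0,0,-12,-9,0,0,0,0,-16,-12,0,0,0,0,-20,-15,0,0,0,0,-22,-16.7,0,0,0,0,-22,-16.7,0,0,0,0,-22,-16.7,4,0,0,0,-22,-16.7,7,0,0,0,-22,-16.7,9,0,0,0,-22,-16.7,9.8,0,0,0,-22,-16.7,9.8,0,0,0,-22,-16.7,9.8,0,0,0])

```text
time: 8.25
position: [0.6525, -0.2026, 0.1428]
tcp_rot: [-1.441, 2.791, -0.002]
force: [-0.0, 0.9, -0.2]
gripper_width: 0.0554
gripper_force: 0.0
```

Request:
apply_moves(commands=[0,0,0,0,0,0,0,0,0,0,0,0,0,0,0,0,0,0,0,0,0,0,0,0,0,0,0,0,0,0], jaw=1)

```text
time: 8.75
position: [0.6529, -0.2025, 0.1438]
tcp_rot: [-1.441, 2.789, -0.004]
force: [-1.5, 0.0, 5.8]
gripper_width: 0.0381
gripper_force: 40.3
```

Request:
apply_moves(commands=[0,0,-1,0,0,0,0,0,-3,0,0,0,0,0,-6,0,0,0,0,0,-6,0,0,0,3,4,-6,0,0,0,6,8,-6,0,0,0,10,12,-6,0,0,0,14,15,-6,0,0,0,16.5,16.8,-6,0,0,0,16.5,16.8,-3,0,0,0,16.5,16.8,2,0,0,0,16.5,16.8,6,0,0,0,16.5,16.8,9,0,0,0,16.5,16.8,10.5,0,0,0,16.5,16.8,11,0,0,0,16.5,16.8,11.2,0,0,0,16.5,16.8,11.2,0,0,0])

```text
time: 10.45
position: [0.4182, -0.2392, 0.0317]
tcp_rot: [1.441, -2.789, -0.002]
force: [-10.2, 4.5, 18.3]
gripper_width: 0.0379
gripper_force: 42.5
```

Request:
apply_moves(commands=[0,0,0,0,0,0,0,0,0,0,0,0,0,0,0,0,0,0,0,0,-3,0,0,0,0,0,-7,0,0,0,0,0,-12,0,0,0,0,0,-17,0,0,0,0,-4,-20,0,0,0,0,-8,-20,0,0,0,0,-12,-20,0,0,0,0,-16,-20,0,0,0,0,-17,-20,0,0,0,0,-17,-20,0,0,0,0,-17,-18,0,0,0,0,-17,-14,0,0,0,0,-17,-11,0,0,0,0,-17,-9.4,0,0,0,0,-17,-8.9,0,0,0,0,-17,-8.9,0,0,0,0,-17,-8.9,0,0,0], jaw=-0.3)

```text
time: 12.45
position: [0.5589, -0.3381, 0.1205]
tcp_rot: [-1.442, 2.79, -0.003]
force: [-0.1, -0.3, 0.3]
gripper_width: 0.0555
gripper_force: 0.0
```

Request:
apply_moves(commands=[0,0,0,0,0,0,0,0,0,0,0,0,0,0,0,0,0,0,0,0,0,0,0,0,0,0,0,0,0,0], jaw=1, force=60)

```text
time: 12.95
position: [0.5588, -0.3381, 0.1204]
tcp_rot: [-1.442, 2.79, -0.003]
force: [-2.6, 1.8, 6.3]
gripper_width: 0.0296
gripper_force: 59.2
```

Request:
apply_moves(commands=[0,0,-1,0,0,0,0,0,-3,0,0,0,0,0,-5.5,0,0,0,0,0,-8,0,0,0,0,0,-8.8,0,0,0,0,0,-8.8,0,0,0,-1,3,-8.8,0,0,0,-3,7,-8.8,0,0,0,-5,11,-8.8,0,0,0,-7,14,-8.8,0,0,0,-8,15.5,-8,0,0,0,-8,15.5,-5,0,0,0,-8,15.5,-1,0,0,0,-8,15.5,3,0,0,0,-8,15.5,5,0,0,0,-8,15.5,6.4,0,0,0,-8,15.5,6.8,0,0,0,-8,15.5,6.9,0,0,0,-8,15.5,6.9,0,0,0])

```text
time: 14.85
position: [0.4752, -0.1825, 0.0497]
tcp_rot: [1.439, -2.787, -0.005]
force: [-8.2, 3.6, 14.2]
gripper_width: 0.0299
gripper_force: 61.5
```

Request:
apply_moves(commands=[0,0,0,0,0,0,0,0,0,0,0,0,0,0,0,0,0,0,0,0,-3,0,0,0,0,0,-7,0,0,0,0,0,-12,0,0,0,0,0,-17,0,0,0,-2,-3.5,-19,0,0,0,-4,-7,-19,0,0,0,-6,-11,-19,0,0,0,-8,-14,-19,0,0,0,-8.8,-15.6,-19,0,0,0,-8.8,-15.6,-19,0,0,0,-8.8,-15.6,-17,0,0,0,-8.8,-15.6,-13,0,0,0,-8.8,-15.6,-9,0,0,0,-8.8,-15.6,-7.5,0,0,0,-8.8,-15.6,-7,0,0,0,-8.8,-15.6,-7,0,0,0,-8.8,-15.6,-7,0,0,0], jaw=-0.3)

```text
time: 16.85
position: [0.6571, -0.2017, 0.1217]
tcp_rot: [-1.441, 2.789, -0.003]
force: [0.3, -0.4, 0.9]
gripper_width: 0.0555
gripper_force: 0.0
```

Request:
apply_moves(commands=[0,0,0,0,0,0,0,0,0,0,0,0,0,0,0,0,0,0,0,0,0,0,0,0,0,0,0,0,0,0], jaw=1)

```text
time: 17.35
position: [0.6558, -0.2011, 0.1215]
tcp_rot: [-1.442, 2.791, 0.0]
force: [-4.9, 2.9, 4.9]
gripper_width: 0.0296
gripper_force: 59.3
```

Request:
apply_moves(commands=[0,0,-1,0,0,0,0,0,-3,0,0,0,0,0,-5.5,0,0,0,0,0,-8,0,0,0,0,0,-9,0,0,0,0,0,-9,0,0,0,4,0.3,-9,0,0,0,8,0.3,-9,0,0,0,12,0.3,-9,0,0,0,15,0.3,-9,0,0,0,16.8,0.3,-9,0,0,0,16.8,0.3,-9,0,0,0,16.8,0.3,-9,0,0,0,16.8,0.3,-9,0,0,0])

```text
time: 18.75
position: [0.5572, -0.3358, 0.209]
tcp_rot: [1.443, -2.79, -0.002]
force: [0.7, -0.1, -2.2]
gripper_width: 0.0298
gripper_force: 59.8
```

Run:
```python
from h import *
import pickle
s=arm.observe();print(s["position"],s["force"],s["gripper_width"])
k=arm.calibration("wrist"); im=save("wrist","w4.png"); pickle.dump(k,open('w4.pkl','wb'))
p=s["position"];print(proj(k,[p[0],p[1],.213]),proj(k,[.557,-.3377,.149]))
t=save("top","t4.png")
a=cv2.resize(im[130:380,200:450,::-1],(500,500));b=cv2.resize(t[120:330,300:450,::-1],None,fx=2,fy=2,interpolation=cv2.INTER_CUBIC)
o=np.zeros((500,800,3),np.uint8);o[:,:500]=a;o[:420,500:]=b;cv2.imwrite('pics/c4.png',o)
```

```text
[ 0.55721187 -0.33579533  0.20900871] [ 0.71148157 -0.0752275  -2.17073312] 0.0298061776541457
(np.float64(322.65078385078834), np.float64(303.9931831659275)) (np.float64(321.01310576982314), np.float64(234.2615796559571))
```

View pics/c4.png

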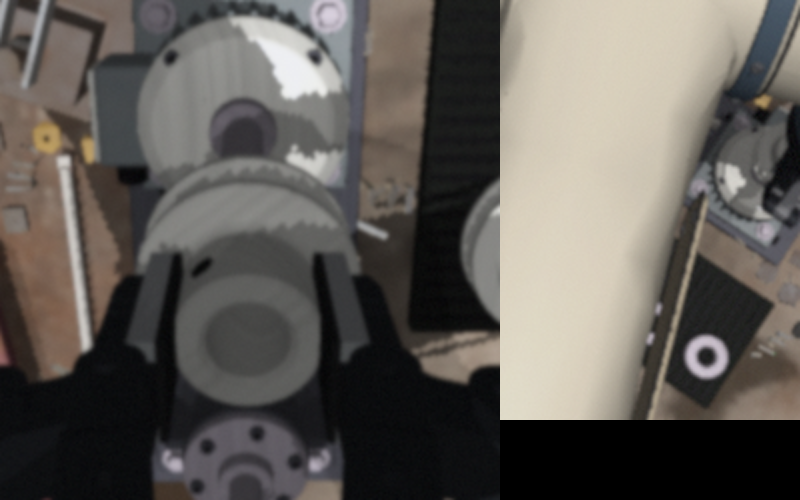

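The pulley is centred over the motor shaft to about 2 mm (bore at wrist px (324.5,300)). Descend with a small correction in steps.

Request:
apply_moves(commands=[0,-0.2,0,0,0,0,0,-0.2,1,0,0,0,0,-0.2,1.5,0,0,0,0,-0.2,2,0,0,0,0,-0.2,2.5,0,0,0,0,-0.2,3,0,0,0,0,-0.2,3.5,0,0,0,0,-0.2,4,0,0,0,0,-0.2,4,0,0,0])

```text
time: 19.75
position: [0.5578, -0.3379, 0.1688]
tcp_rot: [1.441, -2.79, -0.002]
force: [-1.4, -0.5, -3.7]
gripper_width: 0.0296
gripper_force: 59.7
```

Request:
apply_moves(commands=[0,0,1,0,0,0,0,0,2,0,0,0,0,0,3,0,0,0,0,0,3.8,0,0,0,0,0,4.2,0,0,0,0,0,4.5,0,0,0,0,0,4.7,0,0,0,0,0,4.8,0,0,0,0,0,4.8,0,0,0])

```text
time: 20.65
position: [0.5582, -0.3383, 0.122]
tcp_rot: [1.441, -2.791, 0.001]
force: [-2.9, -4.2, -1.4]
gripper_width: 0.0295
gripper_force: 60.0
```

Request:
apply_moves(commands=[0,0,0.15,0,0,0,0,0,0.2,0,0,0,0,0,0.2,0,0,0])

```text
time: 20.95
position: [0.5582, -0.3384, 0.1215]
tcp_rot: [-1.442, 2.791, -0.003]
force: [-6.6, -1.1, 4.6]
gripper_width: 0.0296
gripper_force: 60.6
```

Request:
apply_moves(commands=[0,0,0,0,0,0,0,0,0,0,0,0,0,0,0,0,0,0,0,0,-2,0,0,0,0,0,-5,0,0,0,0,0,-9,0,0,0,-2,4,-12,0,0,0,-4,8,-12,0,0,0,-6,12,-12,0,0,0,-8,15.8,-12,0,0,0,-8,15.8,-12,0,0,0,-8,15.8,-12,0,0,0], jaw=-0.3)

```text
time: 22.15
position: [0.476, -0.1802, 0.2406]
tcp_rot: [-1.444, 2.788, -0.001]
force: [0.5, 0.3, 0.1]
gripper_width: 0.0556
gripper_force: 0.0
```

Run:
```python
from h import *
import pickle
s=arm.observe();print(s["position"],s["force"],s["gripper_width"])
k=arm.calibration("wrist"); im=save("wrist","w5.png"); pickle.dump(k,open('w5.pkl','wb'))
print(proj(k,[.4752,-.1825,.052]),proj(k,[.557,-.3377,.122]),proj(k,[.557,-.3377,.149]))
```

```text
[ 0.4760119  -0.18023105  0.24055491] [0.46400958 0.26395152 0.0562672 ] 0.055631802914255006
(np.float64(322.46956726541293), np.float64(175.8262694005636)) (np.float64(83.68883910360987), np.float64(85.48241898549324)) (np.float64(53.579289526825846), np.float64(85.93540329060608))
```

View pics/w5.png

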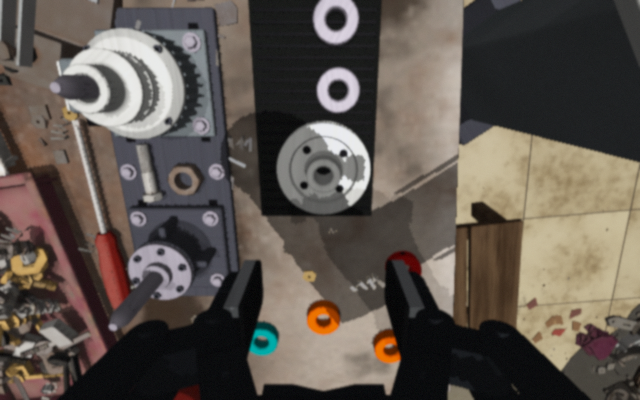

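The small pulley sits on the motor's shaft, the large pulley is on the mat at (323,172), the collars at (336,19) and (339,89), and the spindle shaft is bare. Pick the large pulley.

Request:
apply_moves(commands=[0.2,0,4,0,0,0,0.2,0,8,0,0,0,0.2,0,12,0,0,0,0.2,0,15,0,0,0,0.2,0,17.5,0,0,0,0.2,0,18.7,0,0,0,0.2,0,19,0,0,0,0.2,0,19,0,0,0])

```text
time: 23.0
position: [0.4753, -0.1833, 0.0501]
tcp_rot: [-1.441, 2.791, -0.001]
force: [0.5, -0.1, -0.9]
gripper_width: 0.055
gripper_force: 0.0
```

Request:
apply_moves(commands=[0,0,0,0,0,0,0,0,0,0,0,0,0,0,0,0,0,0,0,0,0,0,0,0,0,0,0,0,0,0], jaw=1)

```text
time: 23.5
position: [0.4757, -0.183, 0.0514]
tcp_rot: [-1.441, 2.789, -0.003]
force: [-1.1, 0.9, 6.2]
gripper_width: 0.0296
gripper_force: 59.7
```

Request:
apply_moves(commands=[0,0,-2,0,0,0,0,0,-6,0,0,0,0,0,-10,0,0,0,0,0,-14,0,0,0,0,0,-16.5,0,0,0,-2,-4,-16.5,0,0,0,-4,-8,-16.5,0,0,0,-6,-11,-16.5,0,0,0,-8,-14,-16.5,0,0,0,-9,-15.6,-16.5,0,0,0,-9,-15.6,-16.5,0,0,0,-9,-15.6,-16.5,0,0,0,-9,-15.6,-16.5,0,0,0])

```text
time: 24.8
position: [0.6532, -0.1996, 0.2148]
tcp_rot: [1.442, -2.791, -0.001]
force: [0.3, -0.3, -2.5]
gripper_width: 0.0295
gripper_force: 61.0
```

Run:
```python
from h import *
import pickle
s=arm.observe();print(s["position"],s["force"],s["gripper_width"])
k=arm.calibration("wrist"); im=save("wrist","w6.png"); pickle.dump(k,open('w6.pkl','wb'))
p=s["position"];print(proj(k,[p[0],p[1],p[2]+.0006]))
cv2.imwrite('pics/c6.png',cv2.resize(im[130:380,200:450,::-1],(500,500)))
```

```text
[ 0.65317527 -0.19962829  0.21484205] [ 0.27353055 -0.3396118  -2.52622953] 0.029500499487092543
(np.float64(322.672553989025), np.float64(299.01601224032106))
```

View pics/c6.png

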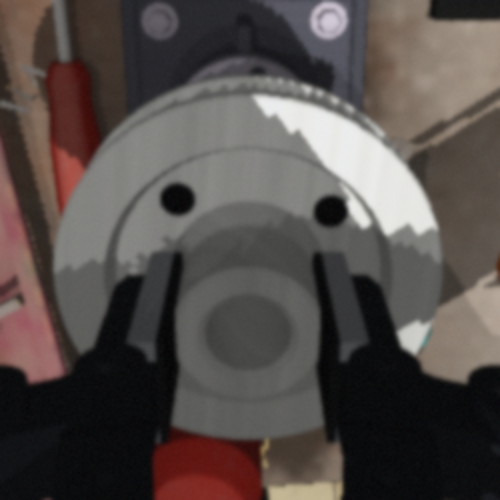

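Request:
apply_moves(commands=[-0.1,-0.2,0,0,0,0,-0.1,-0.2,1,0,0,0,-0.1,-0.2,2,0,0,0,-0.1,-0.2,2.5,0,0,0,-0.1,-0.2,3,0,0,0,-0.1,-0.2,3.5,0,0,0,-0.1,-0.2,4,0,0,0,-0.1,-0.2,4.5,0,0,0,-0.1,-0.2,4.5,0,0,0])

```text
time: 25.75
position: [0.6557, -0.1999, 0.1687]
tcp_rot: [1.441, -2.79, -0.002]
force: [-0.8, -0.2, -4.7]
gripper_width: 0.0293
gripper_force: 61.0
```

Request:
apply_moves(commands=[0,0,1,0,0,0,0,0,2,0,0,0,0,0,3,0,0,0,0,0,3.8,0,0,0,0,0,4.2,0,0,0,0,0,4.6,0,0,0,0,0,4.8,0,0,0,0,0,4.9,0,0,0,0,0,4.9,0,0,0])

```text
time: 26.65
position: [0.6562, -0.2001, 0.1215]
tcp_rot: [-1.442, 2.791, -0.001]
force: [-1.5, 1.2, -1.0]
gripper_width: 0.0294
gripper_force: 61.2
```

Request:
apply_moves(commands=[0,0,0.15,0,0,0,0,0,0.2,0,0,0,0,0,0.2,0,0,0])

```text
time: 26.95
position: [0.6562, -0.2002, 0.1214]
tcp_rot: [-1.442, 2.79, -0.003]
force: [-4.4, 2.6, 7.9]
gripper_width: 0.0295
gripper_force: 62.3
```

Request:
apply_moves(commands=[0,0,0,0,0,0,0,0,0,0,0,0,0,0,0,0,0,0,0,0,-2,0,0,0,0,0,-5,0,0,0,0,0,-9,0,0,0,3,3,-12,0,0,0,6,6,-12,0,0,0,9,9,-12,0,0,0,12,12,-12,0,0,0,15,15,-12,0,0,0,17,17.1,-12,0,0,0,17,17.1,-8,0,0,0,17,17.1,-4,0,0,0,17,17.1,0,0,0,0,17,17.1,4,0,0,0,17,17.1,7,0,0,0,17,17.1,8.3,0,0,0,17,17.1,8.8,0,0,0,17,17.1,8.8,0,0,0], jaw=-0.3)

```text
time: 28.95
position: [0.4184, -0.2398, 0.0307]
tcp_rot: [1.442, -2.791, -0.0]
force: [0.6, -0.6, 0.9]
gripper_width: 0.0553
gripper_force: 0.0
```

Request:
apply_moves(commands=[0,0,-0.1,0,0,0,0,0,-0.1,0,0,0,0,0,-0.1,0,0,0,0,0,-0.1,0,0,0,0,0,-0.1,0,0,0], jaw=1, force=40)

```text
time: 29.45
position: [0.4193, -0.2401, 0.0333]
tcp_rot: [-1.442, 2.789, -0.003]
force: [-0.4, 0.5, 6.3]
gripper_width: 0.0383
gripper_force: 40.1
```

Request:
apply_moves(commands=[0,0,-3,0,0,0,0,0,-7,0,0,0,0,0,-11,0,0,0,0,0,-15,0,0,0,0,0,-16.5,0,0,0,-3,-3,-16.5,0,0,0,-6,-6,-16.5,0,0,0,-9,-9,-16.5,0,0,0,-12,-12,-16.5,0,0,0,-15,-15,-16.5,0,0,0,-16.6,-16.9,-16.5,0,0,0,-16.6,-16.9,-16.5,0,0,0,-16.6,-16.9,-16.5,0,0,0,-16.6,-16.9,-16.5,0,0,0])

```text
time: 30.85
position: [0.6515, -0.2024, 0.1973]
tcp_rot: [-1.441, 2.791, -0.0]
force: [-0.7, 0.3, -0.8]
gripper_width: 0.0382
gripper_force: 40.8
```

Run:
```python
from h import *
import pickle
s=arm.observe();p=s["position"];print(p,s["force"],s["gripper_width"])
X=np.array([-.579,-.815]);Y=np.array([-.815,.579]);print(X@p[:2],Y@p[:2])
k=arm.calibration("wrist"); im=save("wrist","w7.png"); pickle.dump(k,open('w7.pkl','wb'))
print(proj(k,[p[0],p[1],p[2]-.0073]),proj(k,[.6545,-.2005,.149]))
cv2.imwrite('pics/c7.png',cv2.resize(im[130:380,200:450,::-1],(500,500)))
```

```text
[ 0.65153847 -0.20235944  0.19726987] [-0.65862222  0.27660356 -0.75473989] 0.03815847072916302
-0.2123178313015399 -0.6481699636217783
(np.float64(322.71099570225147), np.float64(288.2233206558045)) (np.float64(320.3341719248491), np.float64(251.3764223994118))
```

View pics/c7.png

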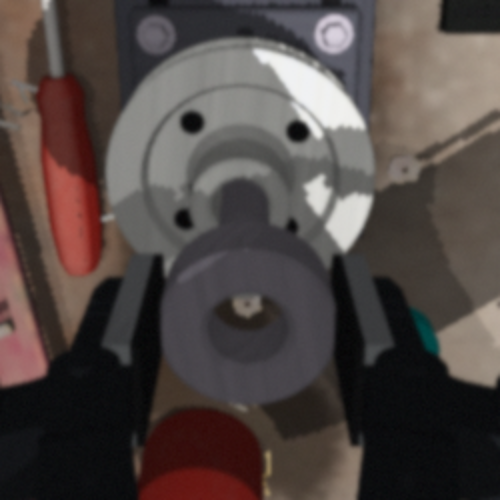

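Request:
apply_moves(commands=[-0.1,-0.15,0,0,0,0,-0.1,-0.15,1,0,0,0,-0.1,-0.15,1.8,0,0,0,-0.1,-0.15,2.3,0,0,0,-0.1,-0.15,2.8,0,0,0,-0.1,-0.15,3.3,0,0,0,-0.1,-0.15,3.8,0,0,0,-0.1,-0.15,3.8,0,0,0])

```text
time: 31.7
position: [0.6536, -0.2021, 0.1578]
tcp_rot: [1.441, -2.79, -0.002]
force: [-0.1, -0.1, -2.0]
gripper_width: 0.0379
gripper_force: 40.8
```

Request:
apply_moves(commands=[0,0,0.4,0,0,0,0,0,0.8,0,0,0,0,0,1.1,0,0,0,0,0,1.3,0,0,0,0,0,1.35,0,0,0,0,0,1.35,0,0,0])

```text
time: 32.3
position: [0.6541, -0.2023, 0.1454]
tcp_rot: [-1.442, 2.791, -0.0]
force: [-1.0, -0.3, -0.0]
gripper_width: 0.0381
gripper_force: 40.8
```

Request:
apply_moves(commands=[0,0,0.15,0,0,0,0,0,0.2,0,0,0,0,0,0.2,0,0,0])

```text
time: 32.6
position: [0.6542, -0.2023, 0.1453]
tcp_rot: [-1.442, 2.79, -0.002]
force: [-4.0, 2.4, 7.0]
gripper_width: 0.0379
gripper_force: 41.5
```

Request:
apply_moves(commands=[0,0,0,0,0,0,0,0,0,0,0,0,0,0,0,0,0,0,0,0,-3,0,0,0,0,0,-7,0,0,0,0,0,-9.5,0,0,0,4,3,-9.5,0,0,0,8,6,-9.5,0,0,0,12,9,-9.5,0,0,0,16,12,-9.5,0,0,0,20,15,-9.5,0,0,0,22.1,16.8,-9.5,0,0,0,22.1,16.8,-5,0,0,0,22.1,16.8,-1,0,0,0,22.1,16.8,3,0,0,0,22.1,16.8,7,0,0,0,22.1,16.8,10,0,0,0,22.1,16.8,11,0,0,0,22.1,16.8,11,0,0,0,22.1,16.8,11,0,0,0], jaw=-0.3)

```text
time: 34.6
position: [0.3902, -0.2858, 0.0347]
tcp_rot: [-1.442, 2.79, -0.003]
force: [0.2, 0.0, 1.0]
gripper_width: 0.0555
gripper_force: 0.0
```

Request:
apply_moves(commands=[0,0,0,0,0,0,0,0,0,0,0,0,0,0,0,0,0,0,0,0,0,0,0,0,0,0,0,0,0,0], jaw=1)

```text
time: 35.1
position: [0.3904, -0.2858, 0.0354]
tcp_rot: [-1.442, 2.789, -0.005]
force: [-0.8, 1.1, 5.5]
gripper_width: 0.0377
gripper_force: 39.4
```

Request:
apply_moves(commands=[0,0,-3,0,0,0,0,0,-7,0,0,0,0,0,-11,0,0,0,0,0,-15,0,0,0,0,0,-16.5,0,0,0,-1,-4,-16.5,0,0,0,-2,-8,-16.5,0,0,0,-4,-12,-16.5,0,0,0,-5.4,-16,-16.5,0,0,0,-5.4,-16.6,-16.5,0,0,0,-5.4,-16.6,-16.5,0,0,0,-5.4,-16.6,-16.5,0,0,0,-5.4,-16.6,-16.5,0,0,0])

```text
time: 36.4
position: [0.5549, -0.3371, 0.1995]
tcp_rot: [-1.441, 2.791, -0.001]
force: [0.5, 0.6, -0.3]
gripper_width: 0.0374
gripper_force: 40.8
```

Run:
```python
from h import *
import pickle
s=arm.observe();p=s["position"];print(p,s["force"],s["gripper_width"])
X=np.array([-.579,-.815]);Y=np.array([-.815,.579]);print(X@p[:2],Y@p[:2])
k=arm.calibration("wrist"); im=save("wrist","w8.png"); pickle.dump(k,open('w8.pkl','wb'))
print(proj(k,[p[0],p[1],p[2]-.0094]))
cv2.imwrite('pics/c8.png',cv2.resize(im[130:400,200:450,::-1],(500,540)))
```

```text
[ 0.55491522 -0.33711376  0.19952242] [ 0.5020213   0.57956739 -0.34468784] 0.03738363588929501
-0.04654820146253009 -0.6474447730894832
(np.float64(322.7550229124197), np.float64(285.5608180457383))
```

View pics/c8.png

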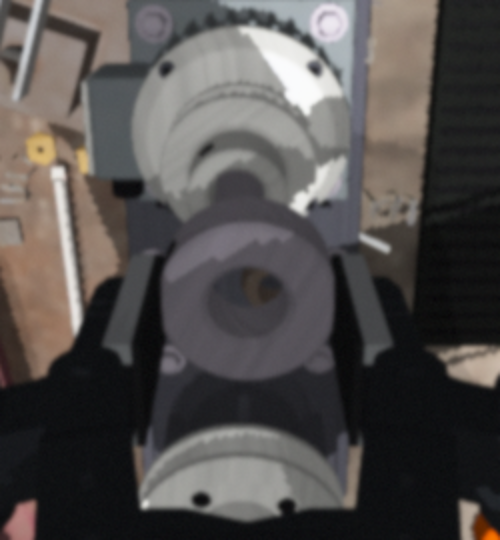

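Request:
apply_moves(commands=[-0.1,-0.25,0,0,0,0,-0.1,-0.25,1,0,0,0,-0.1,-0.25,1.8,0,0,0,-0.1,-0.25,2.3,0,0,0,-0.1,-0.25,2.8,0,0,0,-0.1,-0.25,3.3,0,0,0,-0.1,-0.25,3.8,0,0,0,-0.1,-0.25,3.8,0,0,0])

```text
time: 37.25
position: [0.558, -0.3376, 0.1593]
tcp_rot: [1.441, -2.791, -0.002]
force: [-0.1, 0.1, -1.2]
gripper_width: 0.0379
gripper_force: 40.8
```

Request:
apply_moves(commands=[0,0,0.4,0,0,0,0,0,0.8,0,0,0,0,0,1.1,0,0,0,0,0,1.2,0,0,0,0,0,1.3,0,0,0,0,0,1.3,0,0,0])

```text
time: 37.85
position: [0.5584, -0.3379, 0.1475]
tcp_rot: [-1.442, 2.791, -0.001]
force: [-0.5, -0.7, 0.5]
gripper_width: 0.0377
gripper_force: 40.8
```

Seated at the expected height. Release, rise, and back off for a check picture.

Request:
apply_moves(commands=[0,0,0.1,0,0,0,0,0,0.15,0,0,0])

```text
time: 38.05
position: [0.5585, -0.3381, 0.1474]
tcp_rot: [-1.442, 2.79, -0.003]
force: [-3.0, 1.9, 7.0]
gripper_width: 0.0377
gripper_force: 41.6
```

Request:
apply_moves(commands=[0,0,0,0,0,0,0,0,0,0,0,0,0,0,0,0,0,0,0,0,-3,0,0,0,0,0,-7,0,0,0,0,0,-11,0,0,0,-2,4,-12,0,0,0,-4,8,-12,0,0,0,-6,12,-12,0,0,0,-8,15,-12,0,0,0,-8,15,-12,0,0,0,-8,15,-12,0,0,0], jaw=-0.3)

```text
time: 39.25
position: [0.4823, -0.1853, 0.2663]
tcp_rot: [-1.444, 2.789, -0.001]
force: [-0.4, -0.3, 0.5]
gripper_width: 0.0556
gripper_force: 0.0
```

Run:
```python
from h import *
w=save("wrist","w9.png");s=save("scene","s9.png")
o=np.zeros((520,800,3),np.uint8);o[:400,:320]=w[:,:320,::-1]
o[:,320:]=cv2.resize(s[130:260,260:380,::-1],(480,520),interpolation=cv2.INTER_CUBIC)
cv2.imwrite('pics/c9.png',o);print(arm.observe()["position"])
```

```text
[ 0.48260973 -0.18626114  0.26563389]
```

View pics/c9.png

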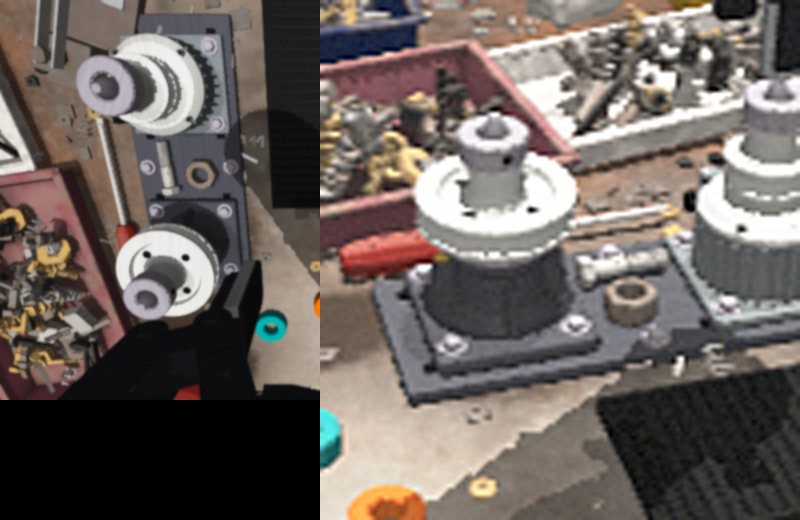

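The picture shows the large pulley with a collar on the spindle and the small one with a collar on the motor, all level and seated, and the mat empty. Handing in.

```bash
python3 -c "
from cell import arm
print(arm.sign_off())"
```

```text
the job is handed in; nothing more can be done
None
```

I swapped the pulleys and handed the job in at about 39 s: the small one is on the motor's shaft and the large one on the spindle's, each hub up and down on its shoulder, with a collar resting on each hub.

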